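# Run the nut jar along the fence into its low bay

### The arm

A 7-joint arm with a two-finger parallel gripper is mounted at the origin on a cart in front of the work surface, level with it; the furniture and walls round the work are solid. World frame = base frame: x ahead of the robot, y to its left, z up, the work surface at z = 0. Lengths are in m, angles in rad, forces in N, time in s.
With the tool pointing down it reaches from about 0.35 to 0.9 m from the base axis. Payload 8.1 kg.
Tool frame: the origin (TCP) lies at the very end of the fingers, on their centre line; the grasp point (between the pads) lies 19 mm behind it; z points along the fingers, y is the line along which they close (so a half turn about z gives the same grasp; the last joint's range is limited). The gripper opens to 92 mm and grips with 3 to 60 N. Pads are 19 mm wide; open, the fingers measure 130 mm over their backs; the gripper's body (75 mm by 190 mm) begins 47 mm behind the grasp point.
Start: joints at [1.196, 0.434, 0.025, 1.573, -0.012, 1.134, -0.075], TCP at [0.168, -0.602, 0.227] pointing down, gripper open.
Joint ranges: [-2.62, 2.62], [-0.44, 2.09], [-1.27, 1.32], [0.08, 2.57], [-1.32, 4.46], [0.12, 2], [-2.74, 2.74]. Speed limits (rad/s): [2.22, 2.22, 3.01, 3.01, 3.14, 3.14, 3.14].

### API

Orientations are given as a rotation vector (axis times angle).
In Python, from cell import arm gives the robot as it stands.
- The arm moves only by the shell command python3 -m pendant 'ROWS' [FORCE]. ROWS is a JSON object of lists of equal length, an entry for each row: "slide": the shift along the tool's x, y, z in units of 0.3 m (1.0 is 0.3 m), a list of three; "dr": the turn, a rotation vector about the tool's x, y, z in units of 0.12 rad (1.0 is 0.12 rad), a list of three; "claw": the opening, from 0 (shut) to 1 (fully open). In form: {"slide": [[tx, ty, tz], ...], "dr": [[ax, ay, az], ...], "claw": [claw, ...]}. A call has 1 to 10 rows; each row shifts and turns the commanded pose from where the row before left it, along the tool's axes as they then stand; what a row does not reach is not made up. A row lasts 1/10 s, in which the tool goes at most 50 mm and 8.59 degrees, less where a joint would pass 70% of its speed; a pose out of reach is approached as far as the arm can. A call with a number of a shift or a turn outside -1 to 1 is refused whole. A call with a gripper value outside its range is refused whole. The fingers move at their own pace and stop on an object; FORCE is the grip in N (left out, the last holds). Time passes only in rows, so rows that do not move let the fingers close. It gives the time, the measured TCP pose, the force, the opening and the grip force at its end, in the units of the state.
- arm.observe(): the state, without advancing time (a new reading comes with each control period).
- arm.get_image(name): name is "scene" or "side" or "wrist"; returns the picture (480x640x3 uint8, red, green, blue); there is no depth.
- arm.calibration(name): a dict with "K" (3x3 intrinsics, pixels), "dist" ([k1, k2, p1, p2, k3] as OpenCV has them; the pictures are not rectified), "xyz" and "orientation" of the camera in the world. Camera axes: x right, y up, looking along -z (the intrinsics and any distortion apply to the point x, -y, -z); pixel columns grow to the right and rows downward; lengths in m; the calibration is good to about 2 mm. A picture is of the moment at which its call begins: read the wrist's pose just before it. calibration takes no time and is no camera call; for the wrist camera it gives the pose at the moment of the call.
- arm.sign_off(): hands the job in; it is judged then, once.
The state is a dict: "clock": time; "joints": joint angles; "dq": joint speeds; "joint_efforts": joint torques, N m; "position": TCP position; "ee_rot": TCP orientation; "force": force on the tool from outside, world axes, zero at the start; "ft_torque": the same for the moment, N m; "width": opening from 0.0 (shut) to 1.0 (fully open); "gripper_force": force on a finger pad.
Only numpy, scipy, OpenCV 4.12 (cv2) and the standard library are available. Lean on these libraries where they do the work, as an engineer would, in place of code of your own. Each camera call takes 0.05 s, during which the arm holds its last target. There are 200 camera calls.

### The job

Pick up the push block by its orange handle and use it, not the gripper itself, to slide the glass jar of nuts along the metal fence, keeping the jar standing and against the fence all the way, until it is fully home under the clear roof against the end wall. Then stand the push block back on its black rubber mat and let go, leaving the tape, glue bottle and sanding block undisturbed.

Things in the scene. Friction and masses are not known exactly. Their poses are not given: they have to be found in the camera images.
- jar_bay: Fixed bay: aluminium fence 16 mm thick, 38 mm high, meeting a plywood end wall. Origin: on the worktop in the inner corner of fence face and end wall face. x points through the fence (face at x=0; lane on the -x side, open in front), y along the fence to the end wall (face at y=0; fence starts at y=-360 mm), z up. The end wall is 90 mm high. The jar slides on the bare worktop.
- bay_roof (a point): Middle of the underside of the bay's clear roof, 90 mm above the worktop. The roof is 5 mm thick (screw heads to 97 mm); it covers the last 100 mm of the lane (bay y -100 to 0 mm) and bay x -95 to +16 mm, with a plywood back panel above the fence there. Axes as the bay's.
- nut_jar: Glass jar of nuts with a red cap, round, 51 mm diameter, 72 mm high, about 0.16 kg, standing on the worktop in the lane, touching or nearly touching the fence. Origin: centre of its underside, z up. Home: its centre 26 mm from the end wall and 26 mm from the fence.
- push_block: Loose wooden push block, 0.16 kg, standing on the mat: foot 200 mm long (x), 44 wide (y), 16 high, with a flat rubber-faced front at x=+100 mm, and an upright orange handle behind its middle. Origin: centre of the foot's underside, +x to the front, z up. At the start its front points roughly the way the jar must travel (along the bay's +y).
- push_handle (a point): Grip point of the push block's orange handle, in the block's frame at x=-30 mm, 78 mm above its underside. The handle is 40 mm long (x) by 22 mm thick (y) and rises to 102 mm. Grasped here across the thickness, from above, the fingers pass over the fence while the foot is on the worktop. Axes as the block's.
- rest_mat: Fixed black rubber mat, 270 mm (x) by 100 mm (y), 3 mm thick. Origin: centre of its underside on the worktop.
- masking_tape: Bystander: roll of yellow masking tape lying flat, 84 mm diameter, 24 mm high; origin at the centre of its underside. Leave alone.
- glue_bottle: Bystander: standing squeeze bottle of glue with an orange nozzle, 35 mm diameter, 125 mm high; origin at the centre of its underside. Leave alone.
- sanding_block: Bystander: brown sanding block, 46 x 86 x 27 mm; origin at the centre of its underside. Leave alone.
Mind the look-alikes: they are no part of the job. Several things look just like the nut_jar: the one meant starts farthest to the robot's left.

How it is judged:
On the way, in this order (a step that is already met when the one before it is completed fails the run):
1. the push block pushes the jar along the fence (jar under way, block touching it) (distance of nut_jar from where it was at the start of the episode above 0.03 m and contact force between push_block and nut_jar above 0.05 N).
2. the jar stands home in the bay, against fence and end wall (y of nut_jar in the frame of jar_bay above -0.036 m and x of nut_jar in the frame of jar_bay above -0.036 m and angle between nut_jar's own z axis and vertical below 0.1 rad), for 0.2 s.
At the end, for the whole second after the job is handed in: The jar stands upright and still in the bay, within 10 mm of touching the end wall and within 10 mm of touching the fence; the push block stands still on its foot on the rubber mat, its centre within 50 mm (along) and 40 mm (across) of the mat's centre (all of step 2 and x of push_block in the frame of rest_mat between -0.05 and 0.05 m and y of push_block in the frame of rest_mat between -0.04 and 0.04 m and z of push_block in the frame of rest_mat below 0.008 m and angle between push_block's own z axis and vertical below 0.1 rad and linear speed of each of push_block, nut_jar below 0.02 m/s).
It fails at once if the gripper or arm touches the jar (contact force between any of the fingers, the arm and nut_jar above 0.5 N).
It fails at once if the jar strays more than 15 mm from the fence (x of nut_jar in the frame of jar_bay below -0.041 m).
It fails at once if the jar is tipped or lifted (angle between nut_jar's own z axis and vertical above 0.3 rad or height (world z) of nut_jar above 0.015 m).
It fails at once if the tape, glue bottle or sanding block is moved more than 20 mm (distance of any of masking_tape, glue_bottle, sanding_block from where it was at the start of the episode above 0.02 m).
It also fails if it takes over 58 s, if anything falls off the work surface, if the arm or the gripper's body presses on something with over 40 N, if the wrist force passes 120 N, or if a joint passes its speed limit or range.

## Working session

There is one attempt and no reset: what is moved stays moved. The work goes in short steps, Python scripts to look and compute and a shell command to move; the robot and the scene stay as the last step left them, time stands still between calls to the robot, and variables do not carry over. Pictures are saved under pics/ and viewed, at most 12 in all, crops included, and the job is handed in when it is done.

```bash
mkdir -p pics; ls; python3 - <<'E'
from cell import arm
import cv2,numpy as np
s=arm.observe(); print({k:np.round(v,3).tolist() for k,v in s.items()})
for n in ["scene","side","wrist"]:
    c=arm.calibration(n); print(n,c)
    cv2.imwrite(f"pics/{n}0.png",arm.get_image(n)[:,:,::-1])
E
```

```text
pics
{'clock': 0.0, 'joints': [1.196, 0.435, 0.025, 1.574, -0.012, 1.134, -0.075], 'dq': [0.001, 0.002, 0.003, 0.0, -0.0, -0.002, -0.001], 'joint_efforts': [-0.0, -66.784, 0.985, -31.446, -0.061, 0.043, 0.0], 'position': [0.168, -0.602, 0.226], 'ee_rot': [-3.111, -0.425, 0.001], 'force': [-0.01, 0.491, -0.015], 'ft_torque': [0.013, -0.018, -0.009], 'gripper_force': 0.0, 'width': 0.996}
scene {'K': array([[527.15629712,   0.        , 322.55138815],
       [  0.        , 527.15629712, 234.20638921],
       [  0.        ,   0.        ,   1.        ]]), 'dist': array([-0.04809286,  0.        ,  0.        ,  0.        ,  0.        ]), 'xyz': array([-0.14032364,  0.60509513,  0.76153081]), 'orientation': array([ 0.46906815, -1.09476014, -2.15315403])}
side {'K': array([[472.77842861,   0.        , 316.54458348],
       [  0.        , 472.77842861, 236.57484096],
       [  0.        ,   0.        ,   1.        ]]), 'dist': array([-0.09225767,  0.        ,  0.        ,  0.        ,  0.        ]), 'xyz': array([0.26401153, 0.72609948, 0.63601838]), 'orientation': array([ 0.22085361, -1.36886958, -2.54060363])}
wrist {'K': array([[336.25141959,   0.        , 320.41332547],
       [  0.        , 336.25141959, 241.92605459],
       [  0.        ,   0.        ,   1.        ]]), 'dist': array([-0.04420304,  0.        ,  0.        ,  0.        ,  0.        ]), 'xyz': array([ 0.24745428, -0.58019581,  0.38324388]), 'orientation': array([-0.26154319,  0.19999149, -1.28774958])}
```

View pics/scene0.png

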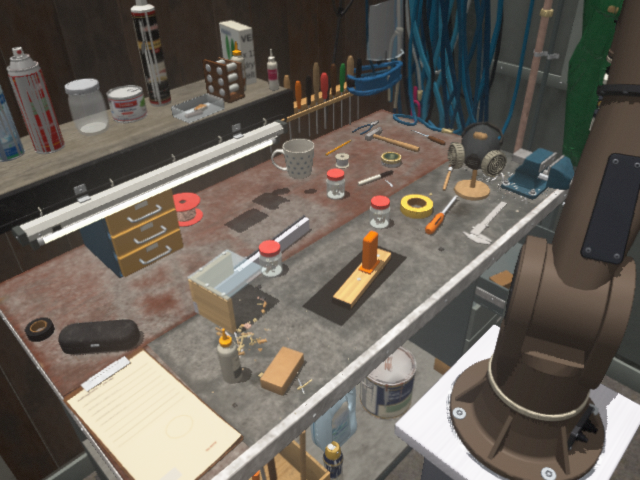

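View pics/side0.png

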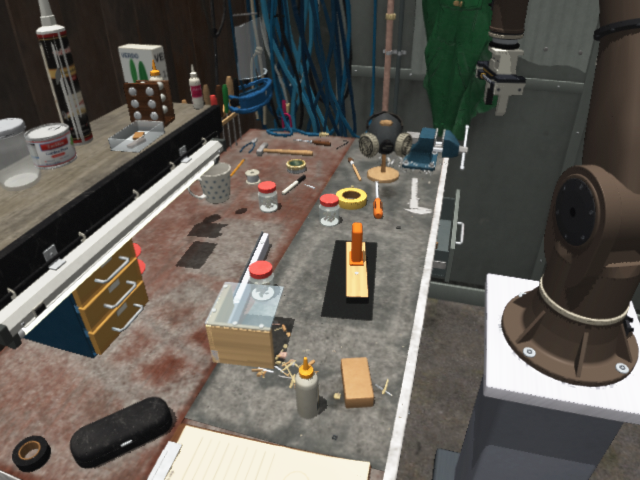

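The jar meant is the leftmost one, with its red cap at scene (270,250) and side (261,270). It stands by the fence, just outside the bay. The push block stands on the mat, with its handle at scene (371,250) and side (357,240). Next I'll zoom in to pick corners.

```bash
cat > h.py <<'E'
import cv2,numpy as np
from scipy.spatial.transform import Rotation as R
from cell import arm
def ray(n,uv,c=None):
    c=c or arm.calibration(n)
    p=cv2.undistortPoints(np.array([[uv]],float),c["K"],c["dist"])[0,0]
    d=R.from_rotvec(c["orientation"]).apply([p[0],-p[1],-1]); return np.array(c["xyz"]),d/np.linalg.norm(d)
def onz(n,uv,z,c=None):
    o,d=ray(n,uv,c); return o+d*(z-o[2])/d[2]
def tri(a,b):
    (o1,d1),(o2,d2)=a,b
    t=np.linalg.lstsq(np.c_[d1,-d2],o2-o1,rcond=None)[0]
    p,q=o1+d1*t[0],o2+d2*t[1]; return (p+q)/2,np.linalg.norm(p-q)
def blobs(img,lo,hi,amin=40):
    m=cv2.inRange(cv2.cvtColor(img,cv2.COLOR_RGB2HSV),lo,hi)
    n,l,st,ce=cv2.connectedComponentsWithStats(m)
    return [(st[i].tolist(),ce[i].round(1).tolist()) for i in range(1,n) if st[i][4]>=amin],l
E
python3 - <<'E'
from h import *
a=cv2.imread("pics/scene0.png");b=cv2.imread("pics/side0.png")
A=cv2.resize(a[195:345,180:420],None,fx=3.2,fy=3.2,interpolation=2)[:, :768]
B=cv2.resize(b[195:375,200:400],None,fx=3.2,fy=3.2,interpolation=2)
cv2.imwrite("pics/ca.png",A);cv2.imwrite("pics/cb.png",B)
for n,i in(("scene",a),("side",b)):
    i=i[:,:,::-1]
    print(n,"red",blobs(i,(172,120,80),(180,255,255))[0],blobs(i,(0,150,80),(4,255,255))[0],"or",blobs(i,(5,200,120),(16,255,255))[0])
E
```

```text
scene red [([268, 70, 9, 9, 72], [271.8, 74.0])] [([320, 72, 8, 26, 154], [324.0, 83.7]), ([51, 126, 8, 18, 81], [53.9, 134.8]), ([327, 169, 17, 11, 135], [335.0, 173.7]), ([173, 193, 27, 18, 348], [185.6, 201.0]), ([371, 196, 19, 12, 179], [379.7, 201.6]), ([179, 209, 23, 17, 125], [192.2, 219.3]), ([259, 241, 21, 13, 186], [269.2, 247.2])] or [([364, 232, 13, 11, 94], [370.0, 237.0]), ([359, 266, 14, 7, 47], [365.7, 269.3])]
side red [([191, 86, 9, 11, 74], [194.7, 90.9])] [([210, 94, 7, 11, 65], [213.0, 99.3]), ([258, 184, 18, 9, 82], [266.7, 189.1]), ([320, 196, 18, 11, 105], [328.4, 201.6]), ([133, 243, 8, 14, 66], [136.7, 249.2]), ([138, 260, 7, 13, 59], [141.2, 265.5]), ([258, 261, 13, 10, 70], [262.7, 265.1]), ([250, 267, 22, 12, 117], [260.9, 274.0])] or [([350, 224, 13, 41, 384], [356.4, 245.3])]
```

View pics/ca.png

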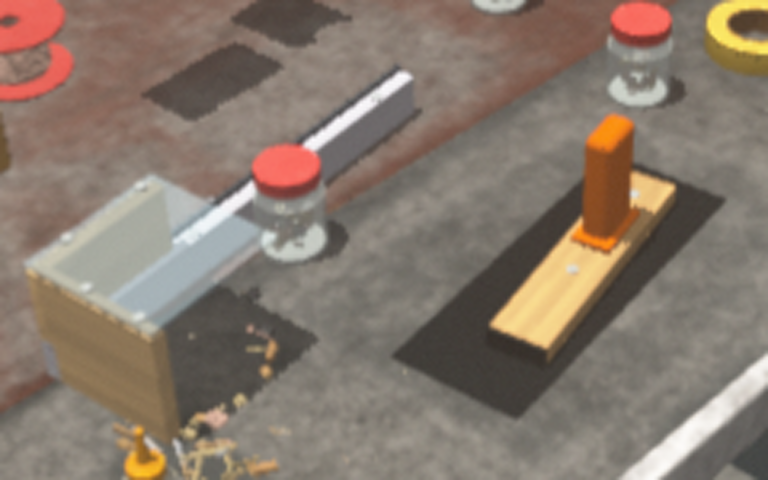

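View pics/cb.png

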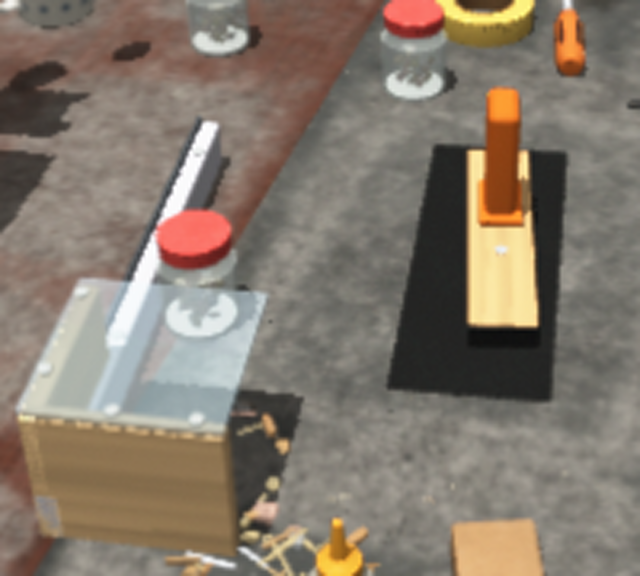

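Both crops show the corners clearly: the fence end, the roof and wall corners, the mat corners, the foot edges and the jar cap. I'll triangulate them.

```bash
python3 - <<'E'
from h import *
S=lambda p:(p[0]/3.2+180-.3,p[1]/3.2+195-.3)
D=lambda p:(p[0]/3.2+200-.3,p[1]/3.2+195-.3)
P={"fence end top front":((412,78),(218,125)),"fence end bot front":((413,108),(220,158)),"roof far back":((150,178),(75,280)),
"roof wall back":((28,265),(20,413)),"roof wall front":((152,335),(226,434)),"roof far front":((265,245),(267,293)),"wall bottom front":((178,434),(237,553)),
"mat fl":((395,355),(388,388)),"mat fr":((520,416),(550,400)),"mat br":((724,201),(567,153)),
"foot top fl":((490,325),(469,325)),"foot top fr":((548,350),(538,327)),"foot top br":((675,187),(528,155)),"cap top":((287,160),(196,226)),"handle top":((611,125),(503,97)),
"jar bottom":((293,243),(202,315)),"tape":((760,25),(488,12))}
for k,(a,b) in P.items():
    p,e=tri(ray("scene",S(a)),ray("side",D(b))); print(k,p.round(4),"err",round(e,4))
print("jar caps/bot on planes",onz("scene",S((287,160)),.072),onz("side",D((196,226)),.072))
E
```

```text
fence end top front [ 0.6483 -0.1293  0.0355] err 0.0023
fence end bot front [ 0.6495 -0.1302  0.0058] err 0.0016
roof far back [0.6326 0.125  0.0893] err 0.0036
roof wall back [0.611  0.2345 0.0923] err 0.0007
roof wall front [0.5013 0.2218 0.0955] err 0.0004
roof far front [0.5129 0.125  0.1034] err 0.0081
wall bottom front [5.061e-01 2.134e-01 2.000e-04] err 0.0051
mat fl [0.4618 0.0691 0.0007] err 0.0002
mat fr [0.3643 0.0546 0.0023] err 0.0001
mat br [ 0.4018 -0.202   0.0069] err 0.0026
foot top fl [0.4232 0.0198 0.019 ] err 0.0007
foot top fr [0.3812 0.0101 0.0183] err 0.0017
foot top br [ 0.4266 -0.1755  0.0196] err 0.0003
cap top [0.5924 0.0415 0.0778] err 0.0012
handle top [ 0.4324 -0.1068  0.1085] err 0.0016
jar bottom [0.5947 0.0412 0.0044] err 0.0028
tape [ 0.5058 -0.3851  0.0207] err 0.0088
jar caps/bot on planes [0.5978777  0.03736633 0.072     ] [0.5963321  0.03352685 0.072     ]
```

```bash
cat >> h.py <<'E'
def plan(pos,yaw,n,start=None):
    """rows to reach pos with tool y at world angle yaw (deg), pointing down; start=(pos,rotvec)"""
    s=arm.observe(); p,r=start or (s["position"],s["ee_rot"])
    p=np.array(p,float); r=R.from_rotvec(r); y=np.radians(yaw)
    ty=np.array([np.cos(y),np.sin(y),0]);tz=np.array([0,0,-1.])
    g=R.from_matrix(np.c_[np.cross(ty,tz),ty,tz]); w=(r.inv()*g).as_rotvec()/n
    st=(np.array(pos)-p)/n; sl=[];
    for i in range(n): sl.append((r.inv().apply(st)/.3).round(3).tolist()); r=r*R.from_rotvec(w)
    print("slide",sl,"\ndr",(w/.12).round(3).tolist(),"step mm",round(np.linalg.norm(st)*1e3,1))
E
python3 - <<'E'
from h import *
s=arm.observe();c=arm.calibration("wrist");r=R.from_rotvec(s["ee_rot"]);
print("cam in tool",r.inv().apply(c["xyz"]-s["position"]),"look",r.inv().apply(R.from_rotvec(c["orientation"]).apply([0,0,-1])))
print("tool axes\n",r.as_matrix().round(2))
plan([.46,-.12,.34],13.5,20)
E
```

```text
cam in tool [ 0.08266817  0.00055257 -0.15720856] look [-3.01799840e-01  3.81262534e-04  9.53371235e-01]
tool axes
 [[ 0.96  0.27 -0.  ]
 [ 0.27 -0.96  0.  ]
 [-0.   -0.   -1.  ]]
slide [[0.068, -0.064, -0.019], [0.073, -0.059, -0.019], [0.078, -0.053, -0.019], [0.081, -0.047, -0.019], [0.085, -0.041, -0.019], [0.088, -0.034, -0.019], [0.09, -0.027, -0.019], [0.092, -0.02, -0.019], [0.093, -0.013, -0.019], [0.094, -0.006, -0.019], [0.094, 0.001, -0.019], [0.094, 0.008, -0.019], [0.093, 0.016, -0.019], [0.091, 0.023, -0.019], [0.089, 0.03, -0.019], [0.087, 0.036, -0.019], [0.084, 0.043, -0.019], [0.08, 0.049, -0.019], [0.076, 0.055, -0.019], [0.072, 0.061, -0.019]] 
dr [-0.0, -0.0, -0.639] step mm 28.7
```

```bash
python3 -m pendant '{"slide":[[0.068,-0.064,-0.02],[0.073,-0.059,-0.02],[0.078,-0.053,-0.02],[0.081,-0.047,-0.02],[0.085,-0.041,-0.02],[0.088,-0.034,-0.02],[0.09,-0.027,-0.02],[0.092,-0.02,-0.02],[0.093,-0.013,-0.02],[0.094,-0.006,-0.02]],"dr":[[0,0,-0.64],[0,0,-0.64],[0,0,-0.64],[0,0,-0.64],[0,0,-0.64],[0,0,-0.64],[0,0,-0.64],[0,0,-0.64],[0,0,-0.64],[0,0,-0.64]],"claw":[1,1,1,1,1,1,1,1,1,1]}' 
python3 -m pendant '{"slide":[[0.094,0,-0.02],[0.094,0.008,-0.02],[0.093,0.016,-0.02],[0.091,0.023,-0.02],[0.089,0.03,-0.02],[0.087,0.036,-0.02],[0.084,0.043,-0.02],[0.08,0.049,-0.02],[0.076,0.055,-0.02],[0.072,0.061,-0.02]],"dr":[[0,0,-0.64],[0,0,-0.64],[0,0,-0.64],[0,0,-0.64],[0,0,-0.64],[0,0,-0.64],[0,0,-0.64],[0,0,-0.64],[0,0,-0.64],[0,0,-0.64]],"claw":[1,1,1,1,1,1,1,1,1,1]}'
python3 -m pendant '{"slide":[[0,0,0],[0,0,0],[0,0,0]],"dr":[[0,0,0],[0,0,0],[0,0,0]],"claw":[1,1,1]}'
python3 - <<'E'
from h import *
import pickle
c=arm.calibration("wrist"); im=arm.get_image("wrist"); pickle.dump(c,open("w1.pkl","wb"))
cv2.imwrite("pics/w1.png",im[:,:,::-1])
E
```

```text
clock: 1.15
position: [0.3151, -0.3589, 0.2873]
ee_rot: [2.721, 1.569, -0.0]
force: [0.3, -0.4, -0.3]
width: 1.0
gripper_force: 0.0
clock: 2.15
position: [0.4603, -0.1169, 0.3473]
ee_rot: [1.935, 2.474, -0.0]
force: [0.5, 0.6, -0.3]
width: 0.995
gripper_force: 0.0
clock: 2.45
position: [0.4594, -0.1195, 0.3465]
ee_rot: [-1.944, -2.468, 0.001]
force: [-0.2, 0.4, -0.2]
width: 1.0
gripper_force: 0.0
```

View pics/w1.png

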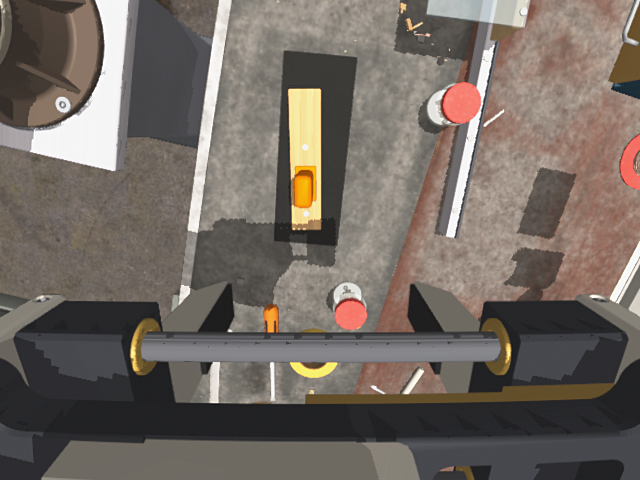

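The wrist view shows the block foot at x 290–321, y 88–230, the mat at (283,52)–(337,243), the jar cap at (461,103), and the fence's white top running from (452,235) to (490,45). I'll measure from this picture.

```bash
python3 - <<'E'
from h import *
import pickle
c=pickle.load(open("w1.pkl","rb")); im=cv2.imread("pics/w1.png")[:,:,::-1].copy()
hsv=cv2.cvtColor(im,cv2.COLOR_RGB2HSV)
W=lambda uv,z:onz("wrist",uv,z,c)[:2]
def rect(m,z,roi):
    k=np.zeros_like(m);x0,y0,x1,y1=roi;k[y0:y1,x0:x1]=m[y0:y1,x0:x1]
    n,l,st,ce=cv2.connectedComponentsWithStats(k);i=1+np.argmax(st[1:,4])
    ct=max(cv2.findContours((l==i).astype('u1'),0,1)[0],key=len)[:,0]
    P=np.array([W(q,z) for q in ct],np.float32)*1000
    return st[i].tolist(),cv2.minAreaRect(P),P
wood=cv2.inRange(hsv,(8,50,120),(30,255,255)); 
print("wood+handle",rect(wood,.019,(270,70,340,245))[:2])
orr=cv2.inRange(hsv,(5,215,215),(18,255,255)); print("handle top",rect(orr,.105,(270,150,340,220))[:2])
mat=cv2.inRange(im,(0,0,0),(42,42,42)); print("mat",rect(mat,.003,(265,40,365,250))[:2])
for z in(.072,.078): print("cap",rect(cv2.inRange(hsv,(0,140,100),(6,255,255)),z,(430,70,500,140))[:2])
# fence rows
for y in range(60,240,15):
    g=cv2.cvtColor(im,cv2.COLOR_RGB2GRAY)[y,425:505].astype(int); d=np.diff(g); print(y,[(425+i,int(d[i])) for i in np.where(abs(d)>25)[0]])
E
```

```text
wood+handle ([288, 88, 33, 142, 4349], ((427.2662658691406, -80.27208709716797), (43.23527908325195, 194.83982849121094), 13.554774284362793))
handle top ([294, 176, 17, 31, 200], ((434.15716552734375, -106.6161117553711), (18.90598487854004, 35.86343765258789), 13.068275451660156))
mat ([274, 218, 62, 27, 850], ((449.4233093261719, -183.21002197265625), (95.17436218261719, 41.74410629272461), 13.609082221984863))
cap ([441, 82, 35, 41, 228], ((590.9568481445312, 37.55396270751953), (38.514244079589844, 46.24127197265625), 10.441356658935547))
cap ([441, 82, 35, 41, 228], ((588.8765869140625, 36.47311019897461), (37.97894287109375, 45.59864044189453), 10.441399574279785))
60 [(np.int64(436), -27), (np.int64(437), -56), (np.int64(443), 67), (np.int64(444), 54), (np.int64(446), -49), (np.int64(471), 28), (np.int64(480), 42), (np.int64(481), 106), (np.int64(483), -42), (np.int64(490), -84), (np.int64(491), -103), (np.int64(492), 28), (np.int64(493), 26)]
75 [(np.int64(464), -39), (np.int64(468), 32), (np.int64(477), 55), (np.int64(478), 80), (np.int64(487), -50), (np.int64(488), -144), 
[... 1055 characters left out ...]
7), (np.int64(473), -67), (np.int64(474), 63)]
165 [(np.int64(428), -29), (np.int64(447), -41), (np.int64(459), 67), (np.int64(460), 73), (np.int64(468), -42), (np.int64(469), -133), (np.int64(471), 40)]
180 [(np.int64(444), -54), (np.int64(456), 69), (np.int64(457), 76), (np.int64(466), -152), (np.int64(468), 27)]
195 [(np.int64(441), -39), (np.int64(453), 66), (np.int64(454), 81), (np.int64(463), -156), (np.int64(465), 29), (np.int64(466), 27)]
210 [(np.int64(438), -29), (np.int64(450), 72), (np.int64(451), 48), (np.int64(459), -131), (np.int64(460), -66), (np.int64(461), 50)]
225 [(np.int64(435), -32), (np.int64(447), 119), (np.int64(456), -146), (np.int64(457), -46), (np.int64(458), 52)]
```

```bash
python3 - <<'E'
from h import *
import pickle
c=pickle.load(open("w1.pkl","rb")); im=cv2.imread("pics/w1.png")[:,:,::-1].copy()
W=lambda uv,z:onz("wrist",uv,z,c)[:2]
def fit(P):
    vx,vy,x,y=cv2.fitLine(np.array(P,np.float32),2,0,.01,.01).ravel(); return np.degrees(np.arctan2(vy,vx))%180,np.array([x,y])
ys=[60,75,135,150,165,180,195,210,225]
for nm,xs,z in(("top front",[481.5,478.2,466.5,463.3,460,457,454,451,447.6],.038),("top back",[491.2,488.4,476,473,469.6,466.5,463.5,460.2,456.6],.038),("bot front",[None,None,453.5,450.5,447.5,444.5,441.5,438.5,435.5],0)):
    P=[W((x,y),z) for x,y in zip(xs,ys) if x]; a,p=fit(P); d=np.array([np.cos(np.radians(a)),np.sin(np.radians(a))]); print(nm,a,"x at y=-.13, .036,.23:",[(p+d*(q-p[1])/d[1])[0].round(4) for q in(-.13,.036,.23)])
for k,uv,z in(("mat",(285,52),.003),("mat",(357,57),.003),("mat",(337,244),.003),("mat",(275,241),.003),("fence end top",(448,237),.038),("fence end bot front",(434,235),0),("foot fl",(288.5,88.5),.019),("foot fr",(321,88.5),.019),("foot br",(321.5,230),.019),("foot bl",(292,230),.019),("cap",(461,103),.072),("roof front far corner",(521,27),.095)): print(k,W(uv,z).round(4))
# two-view heights: scene/side vs wrist
S=lambda p:(p[0]/3.2+180-.3,p[1]/3.2+195-.3)
for k,s,w in(("cap",(287,160),(461,103)),("handle top",(609,123),(303,190)),("foot front l",(490,325),(289,89)),("mat front r",(520,416),(286,52)),("fence end",(412,78),(448,237))):
    p,e=tri(ray("scene",S(s)),ray("wrist",w,c)); print("tri",k,p.round(4),round(e,4))
E
```

```text
top front 98.10163 x at y=-.13, .036,.23: [np.float32(0.6489), np.float32(0.6253), np.float32(0.5977)]
top back 98.23022 x at y=-.13, .036,.23: [np.float32(0.6624), np.float32(0.6384), np.float32(0.6104)]
bot front 98.00245 x at y=-.13, .036,.23: [np.float32(0.6456), np.float32(0.6223), np.float32(0.595)]
mat [0.3686 0.0544]
mat [0.4642 0.0711]
mat [ 0.5036 -0.1916]
mat [ 0.4083 -0.2096]
fence end top [ 0.6537 -0.1326]
fence end bot front [ 0.6483 -0.1423]
foot fl [0.3848 0.0091]
foot fr [0.4269 0.0191]
foot br [ 0.4736 -0.1709]
foot bl [ 0.4308 -0.1812]
cap [0.5963 0.0378]
roof front far corner [0.6262 0.1249]
tri cap [0.5964 0.0379 0.0728] 0.001
tri handle top [ 0.4342 -0.1051  0.109 ] 0.0022
tri foot front l [0.3996 0.0193 0.0335] 0.0347
tri mat front r [ 0.3678  0.0539 -0.0005] 0.0044
tri fence end [ 0.6573 -0.1356  0.0273] 0.003
```

```bash
python3 - <<'E'
from h import *
for uv in((335,173),(380,201),(269.3,246)): print("jar",onz("scene",uv,.072).round(3))
plan([.435,-.1085,.062],13.6,10)
E
```

```text
jar [ 0.713 -0.293  0.072]
jar [ 0.536 -0.266  0.072]
jar [0.594 0.041 0.072]
slide [[0.006, -0.007, 0.095], [0.006, -0.007, 0.095], [0.006, -0.007, 0.095], [0.006, -0.007, 0.095], [0.006, -0.007, 0.095], [0.006, -0.007, 0.095], [0.006, -0.007, 0.095], [0.006, -0.007, 0.095], [0.006, -0.007, 0.095], [0.006, -0.007, 0.095]] 
dr [-0.001, 0.0, -0.001] step mm 28.6
```

```bash
python3 -m pendant '{"slide":[[0.02,-0.024,0.08],[0.02,-0.024,0.12],[0.02,-0.022,0.12],[0,0,0.12],[0,0,0.12],[0,0,0.1],[0,0,0.1],[0,0,0.08],[0,0,0.06],[0,0,0.048]],"dr":[[0,0,0],[0,0,0],[0,0,0],[0,0,0],[0,0,0],[0,0,0],[0,0,0],[0,0,0],[0,0,0],[0,0,0]],"claw":[1,1,1,1,1,1,1,1,1,1]}' 
python3 -m pendant '{"slide":[[0,0,0],[0,0,0],[0,0,0],[0,0,0],[0,0,0],[0,0,0],[0,0,0],[0,0,0]],"dr":[[0,0,0],[0,0,0],[0,0,0],[0,0,0],[0,0,0],[0,0,0],[0,0,0],[0,0,0]],"claw":[1,1,0.7,0.5,0.3,0.1,0,0]}' 30
```

```text
clock: 3.5
position: [0.4343, -0.1074, 0.0611]
ee_rot: [-1.945, -2.466, 0.002]
force: [0.4, 0.4, 1.1]
width: 1.003
gripper_force: 0.0
clock: 4.3
position: [0.4352, -0.1066, 0.0624]
ee_rot: [1.943, 2.468, -0.0]
force: [-0.3, 0.5, 0.7]
width: 0.524
gripper_force: 0.0
```

```bash
python3 -m pendant '{"slide":[[0,0,0],[0,0,0],[0,0,0],[0,0,0],[0,0,0],[0,0,0],[0,0,0],[0,0,0]],"dr":[[0,0,0],[0,0,0],[0,0,0],[0,0,0],[0,0,0],[0,0,0],[0,0,0],[0,0,0]],"claw":[0,0,0,0,0,0,0,0]}' 40
python3 -m pendant '{"slide":[[0,0,-0.02],[0,0,-0.03],[0,0,-0.05],[0,0,-0.1],[0,0,-0.1],[0,0,-0.03]],"dr":[[0,0,0],[0,0,0],[0,0,0],[0,0,0],[0,0,0],[0,0,0]],"claw":[0,0,0,0,0,0]}'
python3 - <<'E'
from h import *
import pickle
s=arm.observe();print(s["position"],s["ee_rot"],s["force"],s["ft_torque"],s["width"])
a=arm.get_image("side");b=arm.get_image("scene")
o=np.hstack([cv2.resize(a[170:330,250:410],None,fx=2.4,fy=2.4),cv2.resize(b[170:330,280:440],None,fx=2.4,fy=2.4)])
cv2.imwrite("pics/lift.png",o[:,:,::-1])
E
```

```text
clock: 5.1
position: [0.4351, -0.1066, 0.0623]
ee_rot: [-1.943, -2.468, 0.0]
force: [-0.4, -0.5, -1.6]
width: 0.239
gripper_force: 40.0
clock: 5.7
position: [0.4368, -0.1066, 0.1647]
ee_rot: [1.94, 2.465, 0.003]
force: [1.0, 0.2, -2.2]
width: 0.237
gripper_force: 40.0
[ 0.43678359 -0.10656923  0.16465496] [1.94044221 2.46512804 0.00314502] [ 0.99170068  0.2099176  -2.22434342] [-0.00252357 -0.17142837 -0.01358786] 0.23715780611555962
```

View pics/lift.png

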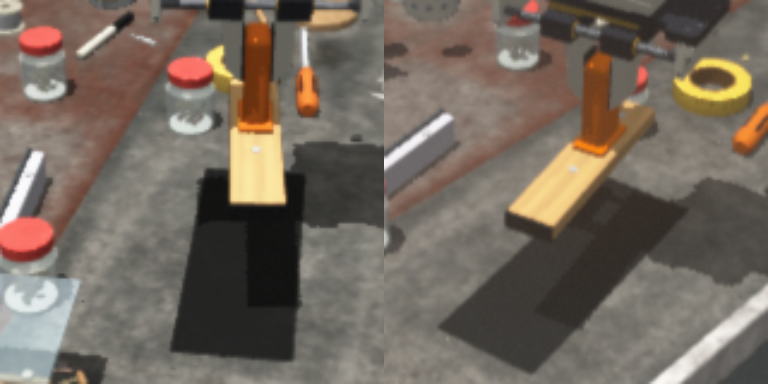

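The block is held level, foot about 100 mm up, clear of everything. Next I'll carry it over to the lane behind the jar.

```bash
python3 - <<'E'
from h import *
plan([.617,-.146,.163],6.1,10)
E
```

```text
slide [[-0.027, 0.056, 0.0], [-0.026, 0.056, 0.0], [-0.025, 0.056, 0.0], [-0.025, 0.057, 0.0], [-0.024, 0.057, 0.0], [-0.023, 0.057, 0.0], [-0.022, 0.057, 0.0], [-0.022, 0.058, 0.0], [-0.021, 0.058, -0.0], [-0.02, 0.058, -0.0]] 
dr [0.002, 0.001, 0.108] step mm 18.5
```

```bash
python3 -m pendant '{"slide":[[-0.027,0.056,0],[-0.026,0.056,0],[-0.025,0.056,0],[-0.025,0.057,0],[-0.024,0.057,0],[-0.023,0.057,0],[-0.022,0.057,0],[-0.022,0.058,0],[-0.021,0.058,0],[-0.02,0.058,0]],"dr":[[0,0,0.11],[0,0,0.11],[0,0,0.11],[0,0,0.11],[0,0,0.11],[0,0,0.11],[0,0,0.11],[0,0,0.11],[0,0,0.11],[0,0,0.11]],"claw":[0,0,0,0,0,0,0,0,0,0]}' 
python3 -m pendant '{"slide":[[0,0,0],[0,0,0.05],[0,0,0.05],[0,0,0]],"dr":[[0,0,0],[0,0,0],[0,0,0],[0,0,0]],"claw":[0,0,0,0]}'
python3 - <<'E'
from h import *
import pickle
s=arm.observe();print(s["position"],R.from_rotvec(s["ee_rot"]).as_matrix().round(4).tolist())
c=arm.calibration("wrist");im=arm.get_image("wrist");pickle.dump(c,open("w2.pkl","wb"));cv2.imwrite("pics/w2.png",im[:,:,::-1])
plan([.617,-.146,.0614],6.1,4)
E
```

```text
clock: 6.8
position: [0.6158, -0.1459, 0.1593]
ee_rot: [-2.101, -2.333, 0.003]
force: [0.3, 0.6, -0.4]
width: 0.238
gripper_force: 40.0
clock: 7.2
position: [0.6131, -0.1457, 0.1277]
ee_rot: [-2.098, -2.332, 0.006]
force: [-0.9, -0.1, -1.8]
width: 0.24
gripper_force: 40.0
[ 0.61307131 -0.14567647  0.12766436] [[-0.1052, 0.9944, -0.006], [0.9945, 0.1052, 0.0006], [0.0012, -0.0059, -1.0]]
slide [[-0.001, 0.003, 0.056], [-0.001, 0.003, 0.056], [-0.001, 0.003, 0.056], [-0.001, 0.002, 0.056]] 
dr [-0.008, -0.002, -0.002] step mm 17.0
```

View pics/w2.png

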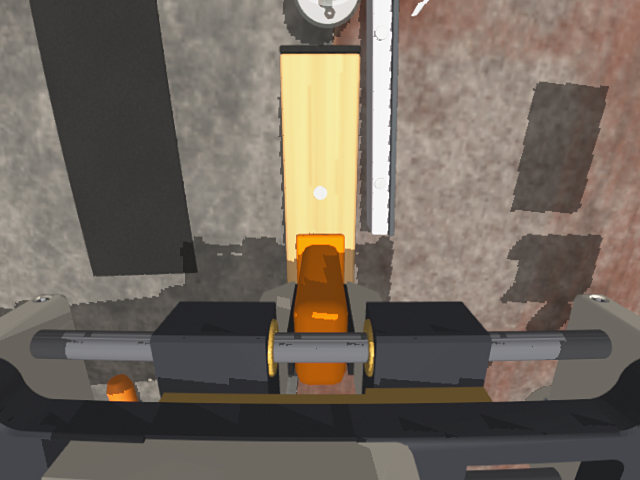

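The wrist view shows the foot's front edge from (281,47) to (360,46), the jar ahead at (325,5), and the fence top at x≈373–393. Next I'll check the corner's clearance to the fence.

```bash
python3 - <<'E'
from h import *
import pickle
c=pickle.load(open("w2.pkl","rb"));im=cv2.imread("pics/w2.png")
C=np.array([.5975,.222]);a=np.radians(98.1);yh=np.array([np.cos(a),np.sin(a)]);xh=np.array([yh[1],-yh[0]])
bay=lambda p:((np.array(p)[:2]-C)@np.c_[xh,yh]*1000).round(1)
for k,uv,z in(("front robot side",(281,50),.084),("front fence side",(360,50),.084),("tape rear",(287,260),.084),("rear f",(355,235),.084),("jar base",(324,40),0)): print(k,onz("wrist",uv,z,c).round(4),bay(onz("wrist",uv,z,c)))
g=cv2.cvtColor(im,cv2.COLOR_BGR2GRAY).astype(int)
for y in(60,110,160,210):
    d=np.diff(g[y,355:410]);print(y,[(355+int(i),int(d[i])) for i in np.where(abs(d)>18)[0]])
for uv in((374,60),(374,210)): print("fence top front",bay(onz("wrist",uv,.038,c)))
print("tcp",bay(arm.observe()["position"]),arm.observe()["position"])
E
```

```text
front robot side [ 0.5792 -0.0223  0.084 ] [ -52.6 -239.3]
front fence side [ 0.6215 -0.0179  0.084 ] [ -10.1 -240.8]
tape rear [ 0.5918 -0.1421  0.084 ] [ -57.  -359.7]
rear f [ 0.6326 -0.121   0.084 ] [ -13.5 -344.5]
jar base [0.5997 0.0057 0.    ] [ -28.3 -214.5]
60 [(358, -37), (359, -67), (360, -35), (371, 46), (372, 86), (390, -147), (391, -56), (392, 50), (397, 19), (398, 23)]
110 [(356, -21), (357, -30), (358, -38), (360, -37), (371, 62), (372, 52), (373, 25), (389, -55), (390, -132), (391, 23), (392, 21), (396, 28)]
160 [(355, -29), (356, -47), (359, -45), (366, 25), (371, 67), (372, 65), (387, -79), (388, -54), (389, -43), (390, 34), (391, 19), (395, 30), (396, 24)]
210 [(355, -56), (360, -48), (370, 27), (371, 90), (372, 28), (387, -54), (388, -128), (389, 23), (390, 20)]
fence top front [   4.1 -237.1]
fence top front [   4.9 -339.1]
tcp [ -35.5 -366.4] [ 0.6140229  -0.14569723  0.12915819]
```

```bash
python3 -m pendant '{"slide":[[0,0.004,0.05],[0,0.004,0.05],[0,0.004,0.05],[0,0,0.04],[0,0,0.03],[0,0,0],[0,0,0]],"dr":[[0,0,0],[0,0,0],[0,0,0],[0,0,0],[0,0,0],[0,0,0],[0,0,0]],"claw":[0,0,0,0,0,0,0]}' 
python3 -m pendant '{"slide":[[0.015,-0.0005,0],[0.015,-0.0005,0],[0.015,-0.0005,0],[0.015,-0.0005,0],[0.015,-0.0005,0],[0.015,-0.0005,0],[0.015,-0.0005,0],[0.015,-0.0005,0],[0.015,-0.0005,0],[0.015,-0.0005,0]],"dr":[[0,0,0],[0,0,0],[0,0,0],[0,0,0],[0,0,0],[0,0,0],[0,0,0],[0,0,0],[0,0,0],[0,0,0]],"claw":[0,0,0,0,0,0,0,0,0,0]}'
```

```text
clock: 7.95
position: [0.6197, -0.1454, 0.0653]
ee_rot: [-2.102, -2.335, -0.0]
force: [-0.4, 0.2, -1.8]
width: 0.235
gripper_force: 40.0
clock: 8.95
position: [0.6134, -0.1008, 0.0654]
ee_rot: [2.102, 2.334, -0.0]
force: [0.4, -0.9, -0.8]
width: 0.239
gripper_force: 40.0
```

```bash
cat >> h.py <<'E'
C=np.array([.5975,.222]);a_=np.radians(98.1);yh=np.array([np.cos(a_),np.sin(a_)]);xh=np.array([yh[1],-yh[0]])
bay=lambda p:((np.array(p)[:2]-C)@np.c_[xh,yh]*1000).round(1)
def jar():
    for n,roi in(("scene",(180,190,300,300)),("side",(200,230,290,330))):
        im=arm.get_image(n);m=cv2.inRange(cv2.cvtColor(im,cv2.COLOR_RGB2HSV),(0,130,70),(5,255,255))|cv2.inRange(cv2.cvtColor(im,cv2.COLOR_RGB2HSV),(172,130,70),(180,255,255))
        x0,y0,x1,y1=roi;m=m[y0:y1,x0:x1];k,l,st,ce=cv2.connectedComponentsWithStats(cv2.morphologyEx(m,3,np.ones((3,3))));i=1+np.argmax(st[1:,4])
        print("jar",n,st[i].tolist(),bay(onz(n,ce[i]+[x0,y0],.065)))
    s=arm.observe();print("tcp bay",bay(s["position"]),s["position"].round(4),s["force"])
E
python3 -m pendant '{"slide":[[0.015,-0.0005,0.005],[0.015,-0.0005,0.005],[0.015,-0.0005,0]],"dr":[[0,0,0],[0,0,0],[0,0,0]],"claw":[0,0,0]}'
python3 -c "
from h import *
jar()
s=arm.get_image('side')[180:340,190:410];cv2.imwrite('pics/push.png',cv2.resize(s,None,fx=3,fy=3)[:,:,::-1])"
```

```text
clock: 9.25
position: [0.6113, -0.0872, 0.062]
ee_rot: [-2.102, -2.335, 0.0]
force: [-0.6, -0.7, -0.9]
width: 0.235
gripper_force: 40.0
jar scene [0, 2, 23, 34, 472] [ 245.8 -194.2]
jar side [46, 39, 23, 15, 286] [ -27.3 -158. ]
tcp bay [ -29.8 -307. ] [ 0.6113 -0.0862  0.0622] [ 0.07747611  0.25454935 -1.80331059]
```

View pics/push.png

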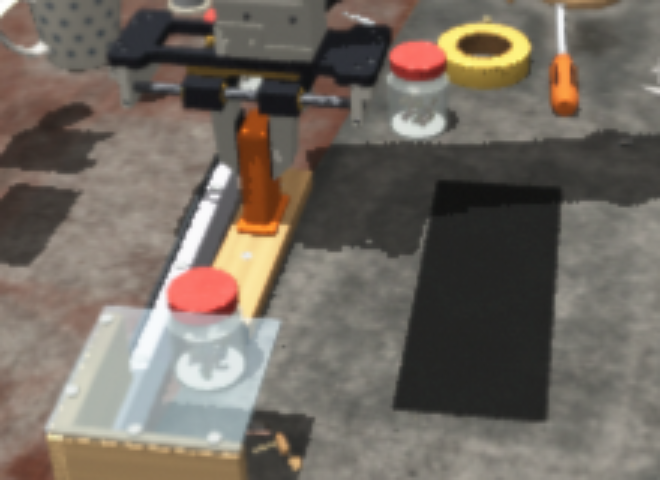

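The jar is moving with the block and stands upright against the fence at about y = −157 mm. I'll keep pushing.

```bash
python3 -m pendant '{"slide":[[0.02,-0.0007,0],[0.025,-0.0009,0],[0.03,-0.001,0],[0.03,-0.001,0],[0.03,-0.001,0],[0.03,-0.001,0],[0.03,-0.001,0],[0.03,-0.001,0],[0.025,-0.0009,0],[0.02,-0.0007,0]],"dr":[[0,0,0],[0,0,0],[0,0,0],[0,0,0],[0,0,0],[0,0,0],[0,0,0],[0,0,0],[0,0,0],[0,0,0]],"claw":[0,0,0,0,0,0,0,0,0,0]}' 
python3 -c "
from h import *
jar()"
```

```text
clock: 10.4
position: [0.6002, -0.0064, 0.0623]
ee_rot: [-2.101, -2.335, -0.0]
force: [-0.0, -1.4, -1.7]
width: 0.234
gripper_force: 40.0
jar scene [0, 2, 20, 20, 314] [ 269.8 -210.5]Traceback (most recent call last):
  File "<string>", line 3, in <module>
    jar()
    ~~~^^
  File "h.py", line 32, in jar
    x0,y0,x1,y1=roi;m=m[y0:y1,x0:x1];k,l,st,ce=cv2.connectedComponentsWithStats(cv2.morphologyEx(m,3,np.ones((3,3))));i=1+np.argmax(st[1:,4])
                                                                                                                          ~~~~~~~~~^^^^^^^^^^
    return _wrapfunc(a, 'argmax', axis=axis, out=out, **kwds)
    return bound(*args, **kwds)
ValueError: attempt to get argmax of an empty sequence
```

```bash
python3 -m pendant '{"slide":[[0.015,-0.0005,0],[0.015,-0.0005,0],[0.015,-0.0005,0],[0.015,-0.0005,0],[0.012,-0.0004,0],[0.012,-0.0004,0],[0.012,-0.0004,0],[0.012,-0.0004,0],[0.01,-0.0004,0],[0.007,-0.0003,0]],"dr":[[0,0,0],[0,0,0],[0,0,0],[0,0,0],[0,0,0],[0,0,0],[0,0,0],[0,0,0],[0,0,0],[0,0,0]],"claw":[0,0,0,0,0,0,0,0,0,0]}' 
python3 -m pendant '{"slide":[[0.007,-0.0002,0],[0.007,-0.0002,0],[0.007,-0.0002,0]],"dr":[[0,0,0],[0,0,0],[0,0,0]],"claw":[0,0,0]}' 
python3 -m pendant '{"slide":[[0.005,-0.0002,0],[0.005,-0.0002,0],[0.005,-0.0002,0]],"dr":[[0,0,0],[0,0,0],[0,0,0]],"claw":[0,0,0]}' 
python3 -c "
from h import *
s=arm.observe();print(bay(s['position']),s['force'])
s=arm.get_image('side')[220:380,170:370];t=arm.get_image('scene')[220:380,170:330]
cv2.imwrite('pics/home.png',cv2.resize(np.hstack([s,t]),None,fx=2.2,fy=2.2)[:,:,::-1])"
```

```text
clock: 11.5
position: [0.595, 0.0304, 0.0623]
ee_rot: [-2.102, -2.335, -0.0]
force: [-0.7, -0.2, -1.3]
width: 0.243
gripper_force: 40.0
clock: 11.8
position: [0.5943, 0.0362, 0.0623]
ee_rot: [2.102, 2.335, -0.0]
force: [-0.9, -1.1, -0.8]
width: 0.237
gripper_force: 40.0
clock: 12.1
position: [0.5936, 0.0406, 0.0623]
ee_rot: [2.102, 2.335, -0.0]
force: [-0.0, -3.8, -0.0]
width: 0.24
gripper_force: 40.0
[ -29.4 -179. ] [-0.03048577 -3.83465039 -0.04177457]
```

View pics/home.png

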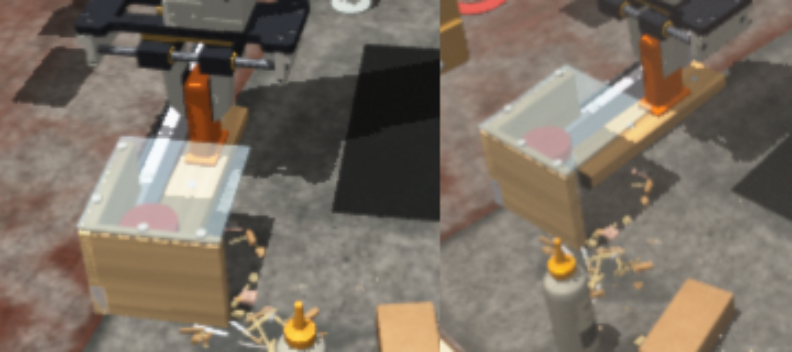

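The jar is in the corner with its cap against the end wall, and the force is rising. I'll nudge once more to confirm it's seated.

```bash
python3 -m pendant '{"slide":[[0.004,0,0],[0.004,0,0],[0,0,0],[0,0,0],[0,0,0]],"dr":[[0,0,0],[0,0,0],[0,0,0],[0,0,0],[0,0,0]],"claw":[0,0,0,0,0]}'
```

```text
clock: 12.7
position: [0.5936, 0.0408, 0.0625]
ee_rot: [2.103, 2.332, -0.003]
force: [-0.2, -8.3, 1.9]
width: 0.236
gripper_force: 40.0
```

```bash
python3 -m pendant '{"slide":[[-0.02,0.0007,0],[-0.03,0.001,0],[-0.05,0.0015,0],[-0.06,0.0015,0],[-0.06,0.0015,0],[-0.06,0.0015,0],[-0.06,0.0015,0],[-0.06,0.0015,0],[-0.06,0.0015,0],[-0.05,0.0015,0]],"dr":[[0,0,0],[0,0,0],[0,0,0],[0,0,0],[0,0,0],[0,0,0],[0,0,0],[0,0,0],[0,0,0],[0,0,0]],"claw":[0,0,0,0,0,0,0,0,0,0]}' 
python3 -m pendant '{"slide":[[0,0,-0.05],[0,0,-0.07],[0,0,-0.04],[0,0,0]],"dr":[[0,0,0],[0,0,0],[0,0,0],[0,0,0]],"claw":[0,0,0,0]}'
python3 -c "
from h import *
plan([.440,-.096,.11],8.4,10)"
```

```text
clock: 13.7
position: [0.6134, -0.1111, 0.0621]
ee_rot: [2.104, 2.333, -0.001]
force: [-0.0, -1.0, -1.6]
width: 0.237
gripper_force: 40.0
clock: 14.1
position: [0.615, -0.1078, 0.113]
ee_rot: [2.099, 2.333, 0.004]
force: [0.1, -0.3, -1.1]
width: 0.238
gripper_force: 40.0
slide [[0.01, -0.058, 0.001], [0.01, -0.058, 0.001], [0.011, -0.058, 0.001], [0.011, -0.057, 0.001], [0.011, -0.057, 0.001], [0.011, -0.057, 0.001], [0.011, -0.057, 0.001], [0.012, -0.057, 0.001], [0.012, -0.057, 0.001], [0.012, -0.057, 0.001]] 
dr [0.003, 0.0, -0.034] step mm 17.5
```

```bash
python3 -m pendant '{"slide":[[0.01,-0.058,0],[0.01,-0.058,0],[0.011,-0.058,0],[0.011,-0.057,0],[0.011,-0.057,0],[0.011,-0.057,0],[0.011,-0.057,0],[0.012,-0.057,0],[0.012,-0.057,0],[0.012,-0.057,0]],"dr":[[0,0,-0.034],[0,0,-0.034],[0,0,-0.034],[0,0,-0.034],[0,0,-0.034],[0,0,-0.034],[0,0,-0.034],[0,0,-0.034],[0,0,-0.034],[0,0,-0.034]],"claw":[0,0,0,0,0,0,0,0,0,0]}' 
python3 -m pendant '{"slide":[[0,0,0],[0,0,0],[0,0,0]],"dr":[[0,0,0],[0,0,0],[0,0,0]],"claw":[0,0,0]}'
python3 - <<'E'
from h import *
import pickle
s=arm.observe();print(s["position"],s["force"]);c=arm.calibration("wrist");im=arm.get_image("wrist");pickle.dump(c,open("w3.pkl","wb"));cv2.imwrite("pics/w3.png",im[:,:,::-1])
plan([.440,-.096,.0635],8.4,4)
E
```

```text
clock: 15.1
position: [0.4377, -0.0962, 0.11]
ee_rot: [-2.052, -2.378, 0.0]
force: [-1.7, -0.8, -1.7]
width: 0.236
gripper_force: 40.0
clock: 15.4
position: [0.4398, -0.0966, 0.1104]
ee_rot: [2.053, 2.377, 0.001]
force: [-0.5, 0.3, -1.4]
width: 0.24
gripper_force: 40.0
[ 0.43984371 -0.09662607  0.11040998] [-0.48330699  0.30221746 -1.35582231]
slide [[0.0, 0.0, 0.039], [0.0, 0.0, 0.039], [0.0, 0.0, 0.039], [0.0, 0.0, 0.039]] 
dr [0.002, -0.0, -0.001] step mm 11.7
```

View pics/w3.png

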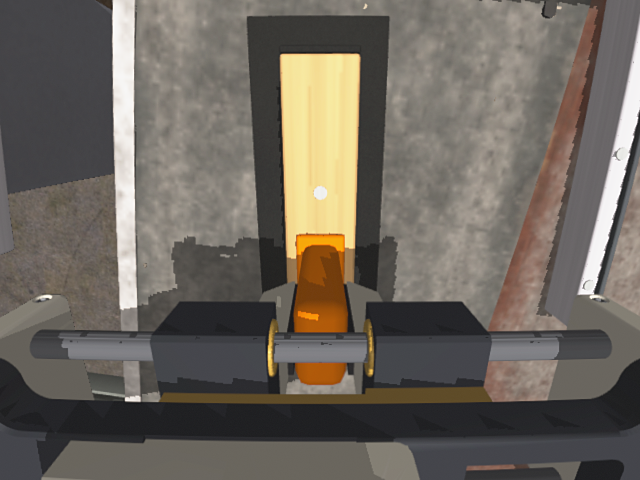

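The foot sits centred over the mat and parallel to it: the mat edges are at x≈250–388 and the foot at 281–360. I'll lower it and release.

```bash
python3 -m pendant '{"slide":[[0,0,0.04],[0,0,0.04],[0,0,0.04],[0,0,0.02],[0,0,0.01],[0,0,0.006],[0,0,0.003],[0,0,0],[0,0,0]],"dr":[[0,0,0],[0,0,0],[0,0,0],[0,0,0],[0,0,0],[0,0,0],[0,0,0],[0,0,0],[0,0,0]],"claw":[0,0,0,0,0,0,0,0,0]}'
```

```text
clock: 16.35
position: [0.439, -0.0969, 0.0629]
ee_rot: [2.054, 2.377, 0.0]
force: [-0.0, 0.1, -2.1]
width: 0.236
gripper_force: 40.0
```

```bash
python3 -m pendant '{"slide":[[0,0,0.003],[0,0,0],[0,0,0]],"dr":[[0,0,0],[0,0,0],[0,0,0]],"claw":[0,0,0]}'
python3 -m pendant '{"slide":[[0,0,0],[0,0,0],[0,0,0],[0,0,0],[0,0,0],[0,0,0],[0,0,0],[0,0,0],[0,0,0]],"dr":[[0,0,0],[0,0,0],[0,0,0],[0,0,0],[0,0,0],[0,0,0],[0,0,0],[0,0,0],[0,0,0]],"claw":[0.27,0.3,0.35,0.4,0.5,0.6,0.7,0.7,0.7]}'
python3 -m pendant '{"slide":[[0,0,-0.03],[0,0,-0.05],[0,0,-0.1],[0,0,-0.12],[0,0,-0.12],[0,0,-0.1],[0,0,-0.05],[0,0,0],[0,0,0]],"dr":[[0,0,0],[0,0,0],[0,0,0],[0,0,0],[0,0,0],[0,0,0],[0,0,0],[0,0,0],[0,0,0]],"claw":[0.7,0.7,0.7,0.7,0.7,0.7,0.7,0.7,0.7]}'
python3 -c "
from h import *
s=arm.get_image('side')[120:420,150:450];t=arm.get_image('scene')[170:410,170:440]
cv2.imwrite('pics/end.png',np.hstack([cv2.resize(s,(400,400)),cv2.resize(t,(400,400))])[:,:,::-1])"
```

```text
clock: 16.65
position: [0.4391, -0.0969, 0.062]
ee_rot: [2.054, 2.377, 0.0]
force: [-0.9, -0.4, 3.0]
width: 0.236
gripper_force: 40.0
clock: 17.55
position: [0.4388, -0.0968, 0.0617]
ee_rot: [2.054, 2.377, -0.0]
force: [-0.1, 1.1, 0.8]
width: 0.695
gripper_force: 0.0
clock: 18.45
position: [0.4385, -0.0968, 0.2327]
ee_rot: [2.054, 2.377, -0.0]
force: [0.3, -0.9, 0.2]
width: 0.703
gripper_force: 0.0
```

View pics/end.png

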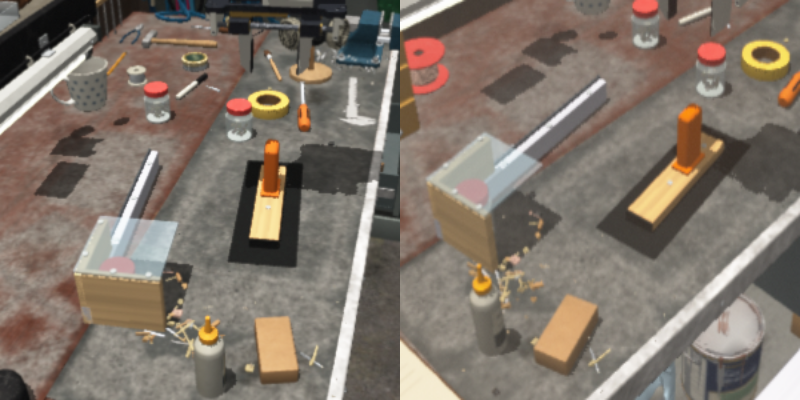

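The jar is home upright in the corner, the block stands centred on the mat with the gripper clear, and the tape, glue bottle and sanding block haven't moved. Time to hand in.

```bash
python3 -c "
from cell import arm
print(arm.sign_off())"
```

```text
the job is handed in; nothing more can be done
None
```

I handed the job in at about 18.5 s. The jar stands home in the corner of the bay, the push block is back centred on its mat and released, and the last pictures show the tape, glue bottle and sanding block undisturbed; the hand-in gave no verdict.

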